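Load two packed cartons into the gravity flow lane

TASK

Load the two kraft cartons into the sloped flow lane: first the deeper one from the tilted stand, then the slimmer one from the bench. Set each down on its base in the open upper part of the lane, its long side across, and let go so it slides down: the deep one must end up resting squarely against the stop and the slim one right behind it, touching it; do not throw or drop them, and leave everything else on the bench where it is.

Things in the scene. Friction and masses are not known exactly. Their poses are not given: they have to be found in the camera images.
- lane_bed: Sloped bed of the grey steel flow lane, fixed to the bench: slopes 25 degrees, low end nearer the robot. Origin: on the bed's surface at the upstream face of the stop, mid-width, 50 mm above the bench. x points up the slope (bed from x = 0 at the stop to 270 mm, the open high end), y across, z square out of the bed. 120 mm wide between side walls 4 mm thick, 28 mm high. Stop: 34 mm high, 6 mm thick.
- lane_load (a point): Point on the bed's surface, mid-width, 197 mm up the slope from the stop: the middle of the open upper part, where a carton's underside is well set down. White glide strips make the bed slippery: a carton let go there slides down on its own. Its axes are those of the bed.
- lane_guard (a point): Middle of the uppermost of three 8 mm guard bars that cross over the lower part of the lane, 85, 50 and 15 mm up the slope from the stop, centres 80 mm above the bed. The bars are carried by upright plates outside the side walls, 82 mm high, from 0 to 110 mm up the slope. Its axes are those of the bed.
- stand: Wooden stand fixed to the bench: a plywood deck 85 mm deep, 150 mm wide, sloping 30 degrees, low edge nearer the robot, with a lip 10 mm high, 8 mm thick along the low edge; the deep carton lies on it against the lip. Origin: centre of its underside on the bench; x points level from low to high edge, z up. The deck's low edge at the lip lies 45 mm above the bench at x = -37 mm.
- deep_carton: Closed kraft carton with a paper tape band over its top, 60 mm along its x, 110 mm along its y, 60 mm high (z); 0.3 to 0.6 kg. Origin: centre of its underside. It starts on the sloped stand, tilted with it by 30 degrees, its x up the deck. Its 60 mm faces are gripped front and back (along x).
- slim_carton: Closed kraft carton with a paper tape band over its top, 40 mm along its x, 110 mm along its y, 60 mm high (z); 0.2 to 0.45 kg. Origin: centre of its underside. It starts upright on the bench between the lane and the stand, turned somewhat.
- bowl: Terracotta bowl, 100 mm across, 45 mm high, beyond the slim carton. Bystander. Origin: centre of its underside.
- brush: Hand brush, 170 mm long, lying on the bench nearer the robot than the slim carton. Bystander.
- jar: Glass jar, 70 mm across, 100 mm high, at the left side. Bystander. Origin: centre of its underside.
- plaque: Round terracotta relief plaque, 150 mm across, 20 mm thick, lying flat at the right side. Bystander. Origin: centre of its underside.
- pot: Terracotta pot, 84 mm across, 75 mm high, at the back. Bystander. Origin: centre of its underside.
- tape_roll: Roll of paper tape lying flat, 90 mm across, 48 mm high, at the back. Bystander. Origin: centre of its underside.
Things that resemble listed ones, but are neither listed nor needed, are in the scene too. What is shaped like the slim_carton but black or blue is not meant. What is shaped like the deep_carton but pink or red is not meant.

How it is judged:
By the outcome, as a careful person would: the job done as asked, in the order asked, and still so for the second after the job is handed in, with the robot touching nothing.
It also fails if it takes over 64 s, if anything falls off the work surface, if the arm or the gripper's body presses on something with over 40 N, if the wrist force passes 120 N, or if a joint passes its speed limit or range.

ROBOT

A 6-joint arm with a two-finger parallel gripper is mounted at the origin on the work surface. World frame = base frame: x ahead of the robot, y to its left, z up, the work surface at z = 0. Lengths are in mm, angles in rad, forces in N, time in s.
With the tool pointing down it reaches from about 300 to 875 mm from the base axis. Payload 6.4 kg.
Tool frame: the origin (TCP) lies at the very end of the fingers, on their centre line; the grasp point (between the pads) lies 19 mm behind it; z points along the fingers, y is the line along which they close (so a half turn about z gives the same grasp; the last joint's range is limited). The gripper opens to 88 mm and grips with 3 to 60 N. Pads are 18 mm wide; open, the fingers measure 123 mm over their backs; the gripper's body (75 mm by 187 mm) begins 45 mm behind the grasp point.
Start: joints at [1.135, 0.181, 1.607, -0, 1.354, -0.206], TCP at [130.962, 559.902, 238.714] pointing down, gripper open.
Joint ranges: [-2.99, 2.99], [-0.89, 2.07], [0.3, 2.58], [-1.14, 4.28], [0, 2.63], [-3.12, 3.12]. Speed limits (rad/s): [2.57, 2.57, 3.01, 3.14, 3.14, 3.14].

INTERFACE

Orientations are given as [roll, pitch, yaw] about the fixed x, y, z axes, in that order (R = Rz(yaw) Ry(pitch) Rx(roll)).
In Python, from station import arm gives the robot as it stands.
- The arm moves only by the tool drive_tool, never from a script. Its argument "deltas" is a list of rows, each a list of 3 entries, a list of its own where there are three numbers: the shift along the tool's x, y, z in m, then the turn, a rotation vector about the tool's x, y, z in degrees, then the closure, from -1 (fully open) to 1 (shut), so that 0 is half open. A call has 1 to 5 rows; each row is the pose to reach, as a shift and turn from the pose commanded when the call began, along the tool's axes at that moment; what a row does not reach only later rows make up. A row lasts 1/10 s, in which the tool goes at most 50 mm and 8.59 degrees, less where a joint would pass 70% of its speed; a pose out of reach is approached as far as the arm can. A call with a gripper value outside its range is refused whole. The fingers move at their own pace and stop on an object; "grip_force" is the grip in N (left out, the last holds). Time passes only in rows, so rows that repeat a pose let the fingers close. It gives the time, the measured TCP pose, the force, the opening and the grip force at its end, in the units of the state.
- arm.sense(): the state, without advancing time (a new reading comes with each control period).
- arm.capture(name): name is "scene" or "top"; returns the picture (384x512x3 uint8, red, green, blue); there is no depth.
- arm.camera_model(name): a dict with "fx", "fy", "cx", "cy" (pixels), "view" (4x4, takes a point from world to camera coordinates). Camera axes: x right, y up, looking along -z (the intrinsics and any distortion apply to the point x, -y, -z); pixel columns grow to the right and rows downward; lengths in mm; the calibration is good to about 2 mm. A picture is of the moment at which its call begins. camera_model takes no time and is no camera call.
- arm.hand_in(): hands the job in; it is judged then, once.
The state is a dict: "time_s": time; "joint_positions": joint angles; "qd": joint speeds; "joint_efforts": joint torques, N m; "tcp_pos": TCP position; "ee_rot": TCP orientation; "contact_force": force on the tool from outside, world axes, zero at the start; "torque": the same for the moment, N m; "opening": finger opening in mm; "gripper_force": force on a finger pad.
Only numpy, scipy, OpenCV 4.12 (cv2) and the standard library are available. Lean on these libraries where they do the work, as an engineer would, in place of code of your own. Each camera call takes 0.05 s, during which the arm holds its last target. There are 200 camera calls.

## Working session

There is one attempt and no reset: what is moved stays moved. The work goes in short steps, Python scripts to look and compute and a tool call to move; the robot and the scene stay as the last step left them, time stands still between calls to the robot, and variables do not carry over. Pictures are saved under pics/ and viewed, at most 10 in all, crops included, and the job is handed in when it is done.

Besides the shell and the picture viewer there is one more tool, called after ">>>" by a JSON object that holds its "api" and its "payload". drive_tool: Moves the arm, as the interface text tells. Its arguments: {"type":"object","properties":{"deltas":{"type":"array"},"grip_force":{"type":"number"}},"required":["deltas"]}

```bash
mkdir -p pics; ls; python3 - <<'E'
from station import arm
import cv2,numpy as np
for n in("scene","top"):
    im=arm.capture(n); cv2.imwrite(f"pics/{n}0.png",im[:,:,::-1]); m=arm.camera_model(n); print({k:(np.round(v,4).tolist()) if not isinstance(v,str) else v for k,v in m.items()})
print(arm.sense())
E
```

```text
pics
{'fx': 488.6124, 'fy': 488.6124, 'cx': 258.465, 'cy': 193.0248, 'view': [[0.8165, 0.5773, 0.0098, -415.6555], [-0.4919, 0.6865, 0.5355, 204.1647], [0.3024, -0.4421, 0.8445, -1739.0373], [0.0, 0.0, 0.0, 1.0]]}
{'fx': 378.7649, 'fy': 378.7649, 'cx': 254.8914, 'cy': 189.0078, 'view': [[-0.0074, -0.9996, 0.028, -24.4329], [0.9843, -0.0023, 0.1767, -524.3581], [-0.1765, 0.0289, 0.9839, -1341.5767], [0.0, 0.0, 0.0, 1.0]]}
{'time_s': 0.1, 'joint_positions': array([ 1.13467900e+00,  1.81449071e-01,  1.60786829e+00,  8.96249209e-06,
        1.35380415e+00, -2.06250481e-01]), 'qd': array([-0.00025771, -0.00061138, -0.00184579, -0.00089553,  0.00134136,
       -0.00112891]), 'joint_efforts': array([ 5.17408389e-04, -4.34817588e+01, -3.42699051e+01,  7.05599715e-02,
        3.40055977e-02,  1.21264253e-05]), 'tcp_pos': array([130.7645963 , 559.45662473, 237.92937073]), 'ee_rot': array([-3.14009800e+00, -3.21659105e-04,  2.91172363e+00]), 'contact_force': array([ 0.59153292, -0.15566717, -0.08024683]), 'torque': array([ 0.01548703, -0.05332222,  0.02930528]), 'gripper_force': 0.0, 'opening': 87.86743768154926}
```

View pics/scene0.png

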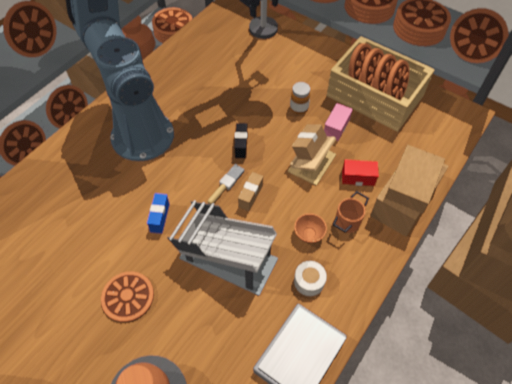

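View pics/top0.png

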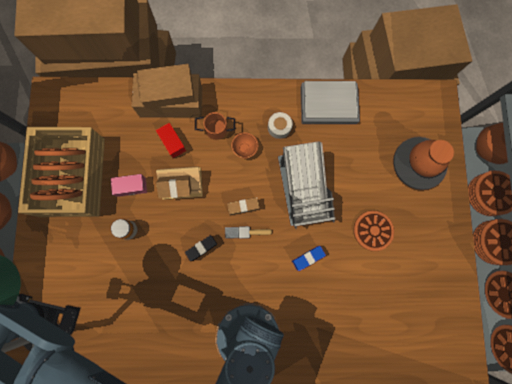

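Candidates in the top view:
- **Kraft on the stand, (178,186):** fits deep_carton. The pink (127,184) and red (171,140) boxes are excluded by colour.
- **Kraft on the bench, (243,205):** fits slim_carton. The black (203,247) and blue (310,258) boxes are excluded by colour.

I'll confirm these in an enlarged crop.

```bash
python3 - <<'E'
import cv2
a=cv2.imread("pics/top0.png")[130:240,145:345]; cv2.imwrite("pics/topc.png",cv2.resize(a,None,fx=4,fy=4,interpolation=cv2.INTER_CUBIC))
a=cv2.imread("pics/scene0.png")[120:290,165:345]; cv2.imwrite("pics/scenec.png",cv2.resize(a,None,fx=3.5,fy=3.5,interpolation=cv2.INTER_CUBIC))
E
```

```text
(no output)
```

View pics/topc.png

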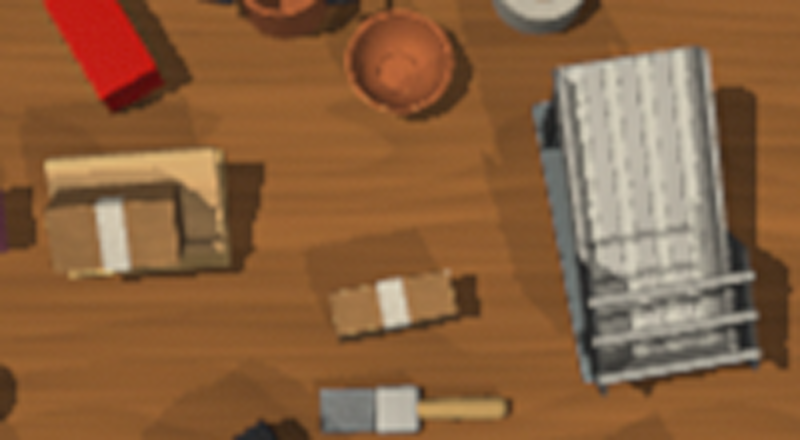

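View pics/scenec.png

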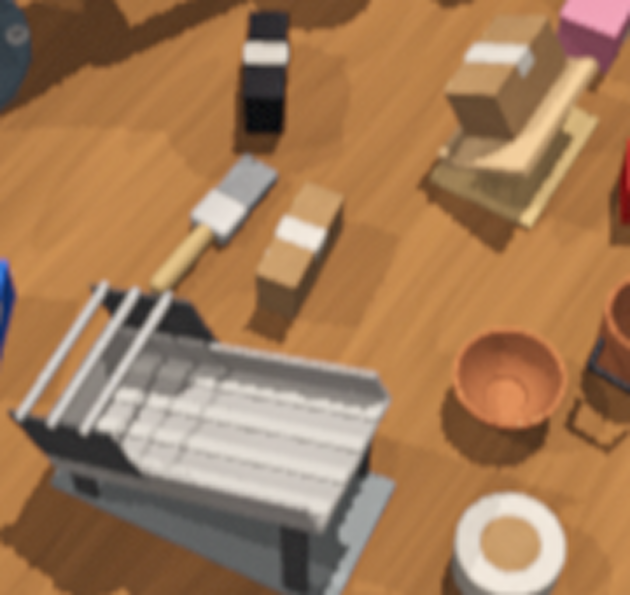

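The crops confirm both targets. The kraft carton tilted on the plywood stand (top ≈(174,188)) is deep_carton, and the kraft one between brush and bowl (top ≈(243,205)) is slim_carton. The lane runs from its stop and bars at (314,224) up to its high end at (303,144). Next, one 4-panel enlargement to pick corners.

```bash
python3 - <<'E'
import cv2,numpy as np
T=cv2.imread("pics/top0.png");S=cv2.imread("pics/scene0.png")
def c(im,x,y,w=50,h=37): return cv2.resize(im[y:y+h,x:x+w],(w*8,h*8),interpolation=cv2.INTER_CUBIC)
cv2.imwrite("pics/quad.png",np.vstack([np.hstack([c(T,152,163),c(S,286,120)]),np.hstack([c(T,222,188),c(S,230,171)])]))
E
```

```text
(no output)
```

View pics/quad.png

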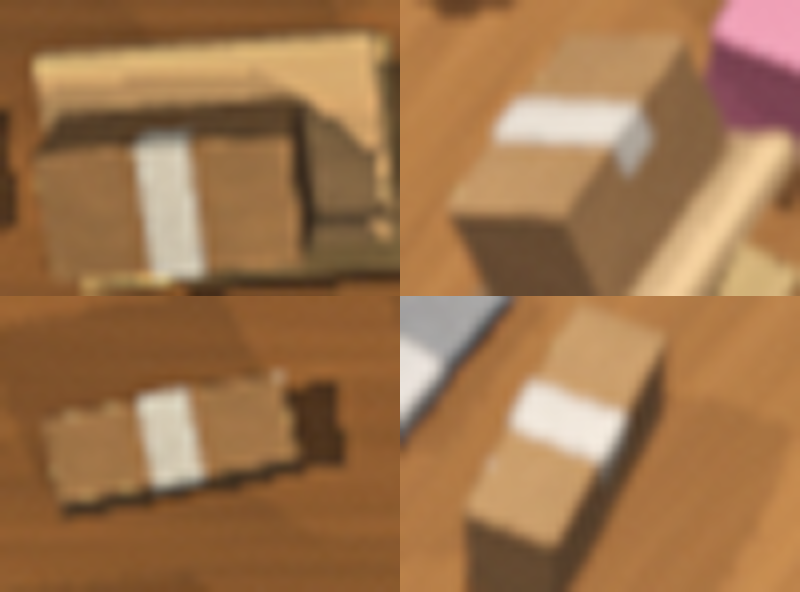

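The quad shows both top faces clearly. The deep face's corners in the top view are near (156,182) to (189,196), and the slim face's near (227.5,203.5) to (259,207.5). I'll solve (x, y, yaw) from the picked corners and the lane features.

```bash
cat > h.py <<'E'
import numpy as np, json
from station import arm
from scipy.optimize import least_squares
from scipy.spatial.transform import Rotation as Ro
CAM={n:arm.camera_model(n) for n in("top","scene")}
def proj(n,p):
    m=CAM[n]; c=np.array(m["view"])@np.append(p,1); return np.array([m["cx"]-m["fx"]*c[0]/c[2], m["cy"]+m["fy"]*c[1]/c[2]])
def rot(yaw,slope): return Ro.from_euler('z',yaw).as_matrix()@Ro.from_euler('y',-slope,degrees=True).as_matrix()
def fit(obs,slope,z,x0,freez=False):
    f=lambda v:np.concatenate([proj(n,np.array([v[0]*100,v[1]*100,v[3]*100 if freez else z])+rot(v[2],slope)@np.array(p))-q for n,p,q in obs])
    s=least_squares(f,[x0[0]/100,x0[1]/100,0,z/100][:4 if freez else 3],loss='soft_l1'); return np.array([s.x[0]*100,s.x[1]*100,s.x[2]]+([s.x[3]*100] if freez else [])),np.round(f(s.x).reshape(-1,2),1)
def grip(yaw,slope):
    C=rot(yaw,slope); return np.c_[C[:,1],C[:,0],-C[:,2]]
def delta(pos,R):
    s=arm.sense(); R0=Ro.from_euler('xyz',s["ee_rot"]).as_matrix()
    print("d m",np.round(R0.T@(np.array(pos)-s["tcp_pos"])/1000,4),"rotdeg",np.round(Ro.from_matrix(R0.T@R).as_rotvec(degrees=True),2),"t",s["time_s"],"tcp",np.round(s["tcp_pos"],1),"op",round(s["opening"],1),"F",np.round(s["contact_force"],1))
try: P={k:np.array(v) for k,v in json.load(open("p.json")).items()}
except Exception: P={}
E
cat > m.py <<'E'
from h import *
def q(k,x0,y0,u,v,du=0,dv=0): return np.array([(u-du+.5)/k-.5+x0,(v-dv+.5)/k-.5+y0])
t=lambda u,v:q(4,145,130,u,v); s=lambda u,v:q(3.5,165,120,u,v)
lane=[("top",(270,64,28),t(556,68)),("top",(270,-64,28),t(706,48)),("top",(85,0,80),t(673,289.5)),("top",(50,0,80),t(676.5,329.5)),("top",(15,0,80),t(675,368)),
("scene",(85,0,80),s(127,361)),("scene",(50,0,80),s(95,357)),("scene",(15,0,80),s(61,350)),("scene",(270,64,28),s(380,375)),("scene",(270,-64,28),s(319,523))]
def box(hx,tp,sc,to,so):
    k=[(hx,55,60),(hx,-55,60),(-hx,-55,60),(-hx,55,60)]
    return [("top",p,q(8,*to[:2],*c,*to[2:])) for p,c in zip(k,tp)]+[("scene",p,q(8,*so[:2],*c,*so[2:])) for p,c in zip(k,sc)]
deep=box(30,[(36,152),(293,135),(300,262),(52,272)],[(686,38),(568,217),(450,210),(568,33)],(152,163,0,0),(286,120,400,0))
slim=box(20,[(45,420),(282,378),(297,455),(62,505)],[(665,338),(555,548),(470,510),(583,302)],(222,188,0,296),(230,171,400,296))
P={}
for n,o,sl,z,x0 in(("lane",lane,25,50,(480,-170)),("deep",deep,30,60,(560,250)),("slim",slim,0,0,(500,30))):
    a,r=fit(o,sl,z,x0); P[n]=a.tolist(); print(n,np.round(a,3),r.tolist()); print("  freez",np.round(fit(o,sl,z,x0,True)[0],3))
json.dump(P,open("p.json","w"))
E
python3 m.py; python3 - <<'E'
from h import *
x,y,yw=P["deep"]; C=rot(yw,30); o=np.array([x,y,60.])
for h in(120,22): delta(o+C@[0,0,h],grip(yw,30))
E
```

```text
lane [ 4.19388e+02 -2.21906e+02  1.61000e-01] [[0.3, 1.2], [-0.0, 0.3], [-1.0, -0.8], [-0.9, -1.0], [0.5, -1.0], [0.2, 0.8], [0.0, 0.2], [0.8, 0.4], [-0.9, -0.0], [-4.4, -3.4]]
  freez [ 4.19644e+02 -2.22132e+02  1.62000e-01  5.14430e+01]
deep [5.45640e+02 2.63188e+02 7.30000e-02] [[-0.8, -0.3], [-0.8, -0.5], [0.3, -0.1], [-0.3, 1.0], [0.3, 0.2], [-0.7, 0.4], [-0.8, 0.3], [0.3, 0.4]]
  freez [5.45828e+02 2.62171e+02 7.10000e-02 6.22200e+01]
slim [4.63208e+02 1.79570e+01 1.96000e-01] [[-0.6, -0.4], [-0.3, -1.1], [0.0, 0.0], [-0.6, -0.2], [0.2, -0.1], [-0.3, 0.1], [-1.3, 0.3], [-0.9, 0.1]]
  freez [4.63212e+02 1.79490e+01 1.96000e-01 2.70000e-02]
d m [-0.4142 -0.2117  0.0742] rotdeg [-25.92 -18.96  70.92] t 0.1 tcp [130.8 559.5 237.9] op 87.9 F [ 0.6 -0.2 -0.1]
d m [-0.461 -0.197  0.159] rotdeg [-25.92 -18.96  70.92] t 0.1 tcp [130.8 559.5 237.9] op 87.9 F [ 0.6 -0.2 -0.1]
```

>>> {"api": "drive_tool", "payload": {"deltas": [[[-0.041,-0.021,0],[-2.6,-1.9,7.1],-1],[[-0.083,-0.042,0],[-5.2,-3.8,14.2],-1],[[-0.124,-0.064,0],[-7.8,-5.7,21.3],-1],[[-0.166,-0.085,0],[-10.4,-7.6,28.4],-1],[[-0.207,-0.106,0],[-13,-9.5,35.5],-1]], "grip_force": 25}}

```text
time_s: 0.6
tcp_pos: [309.3, 408.0, 238.5]
ee_rot: [2.876, 0.086, 2.272]
contact_force: [1.0, 0.1, 0.8]
opening: 87.9
gripper_force: 0.0
```

```bash
cat > g.py <<'E'
import sys
from h import *
n=sys.argv[1]; off=[float(v) for v in sys.argv[2:5]]; sl,z={"deep":(30,60),"slim":(0,0),"lane":(25,50)}[n]
x,y,yw=P[n]; delta(np.array([x,y,z])+rot(yw,sl)@off,grip(yw,sl))
E
python3 g.py deep 0 0 120
```

```text
d m [-0.2206  0.0127  0.1007] rotdeg [-12.76  -9.45  35.13] t 0.6 tcp [309.3 408.  238.5] op 87.9 F [1.  0.1 0.8]
```

>>> {"api": "drive_tool", "payload": {"deltas": [[[-0.044,0.0025,0.015],[-2.5,-1.9,7.0],-1],[[-0.088,0.005,0.03],[-5.1,-3.8,14.0],-1],[[-0.132,0.0075,0.05],[-7.7,-5.7,21.1],-1],[[-0.176,0.01,0.075],[-10.2,-7.6,28.1],-1],[[-0.2205,0.0125,0.1],[-12.8,-9.5,35.1],-1]]}}

```text
time_s: 1.1
tcp_pos: [484.9, 260.5, 165.0]
ee_rot: [2.616, -0.0, 1.643]
contact_force: [0.1, -0.2, 0.4]
opening: 88.1
gripper_force: 0.0
```

>>> {"api": "drive_tool", "payload": {"deltas": [[[0,0,0],[0,0,0],-1],[[0,0,0],[0,0,0],-1]]}}

```text
time_s: 1.3
tcp_pos: [483.4, 261.2, 164.2]
ee_rot: [2.621, 0.003, 1.647]
contact_force: [0.4, 0.3, -0.3]
opening: 88.1
gripper_force: 0.0
```

```bash
python3 g.py deep 0 0 22; python3 - <<'E'
from station import arm
import cv2,numpy as np
T=arm.capture("top")[:,:,::-1];S=arm.capture("scene")[:,:,::-1]
c=lambda a,x,y:cv2.resize(a[y:y+90,x:x+66],None,fx=6,fy=6,interpolation=cv2.INTER_CUBIC)
cv2.imwrite("pics/a1.png",np.hstack([c(T,145,150),c(S,280,90)]))
E
```

```text
d m [-0.0025  0.0021  0.0994] rotdeg [-0.2   0.01  0.28] t 1.3 tcp [483.4 261.2 164.2] op 88.1 F [ 0.4  0.3 -0.3]
```

View pics/a1.png

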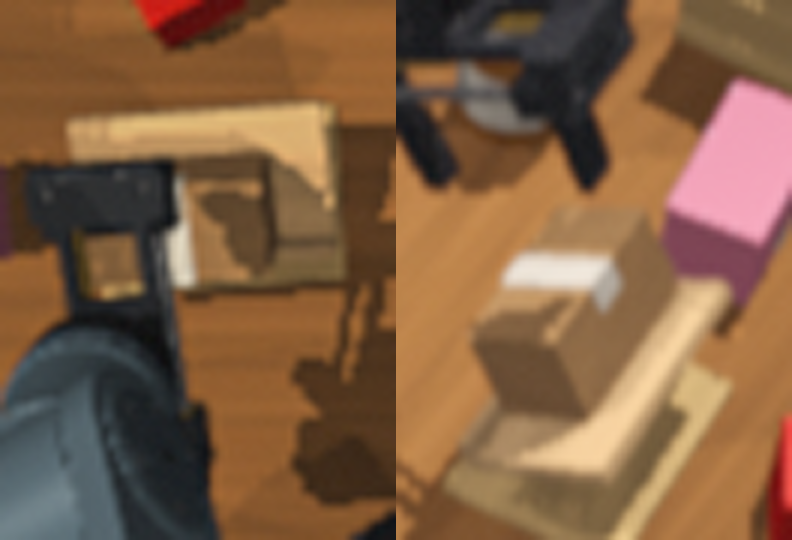

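The fingers straddle the tilted carton as intended. The top crop shows the tape at (185,230), with the gripper shifted left by its height. I'll descend along the carton's normal.

>>> {"api": "drive_tool", "payload": {"deltas": [[[-0.0025,0.002,0.02],[-0.2,0,0.3],-1],[[-0.0025,0.002,0.045],[-0.2,0,0.3],-1],[[-0.0025,0.002,0.07],[-0.2,0,0.3],-1],[[-0.0025,0.002,0.09],[-0.2,0,0.3],-1],[[-0.0025,0.002,0.0995],[-0.2,0,0.3],-1]]}}

```text
time_s: 1.9
tcp_pos: [535.0, 264.5, 79.5]
ee_rot: [2.616, -0.001, 1.646]
contact_force: [-0.6, -0.7, -0.3]
opening: 88.0
gripper_force: 0.0
```

>>> {"api": "drive_tool", "payload": {"deltas": [[[0,0,0],[0,0,0],0.1],[[0,0,0],[0,0,0],0.3],[[0,0,0],[0,0,0],0.5],[[0,0,0],[0,0,0],0.5],[[0,0,0],[0,0,0],0.5]], "grip_force": 25}}

```text
time_s: 2.4
tcp_pos: [533.9, 263.4, 80.1]
ee_rot: [2.617, -0.001, 1.644]
contact_force: [-6.6, 0.8, 2.6]
opening: 59.5
gripper_force: 25.0
```

```bash
python3 g.py deep 0 0 22
```

```text
d m [-0.001   0.0001  0.0013] rotdeg [ 0.06 -0.04  0.01] t 2.4 tcp [533.9 263.4  80.1] op 59.5 F [-6.6  0.8  2.6]
```

>>> {"api": "drive_tool", "payload": {"deltas": [[[0,0,-0.008],[0,0,0],0.5],[[0,0,-0.025],[0,0,0],0.5],[[0,0,-0.06],[0,0,0],0.5],[[0,0,-0.1],[0,0,0],0.5],[[0,0,-0.14],[0,0,0],0.5]], "grip_force": 30}}

```text
time_s: 2.9
tcp_pos: [463.4, 257.7, 202.0]
ee_rot: [2.617, -0.001, 1.644]
contact_force: [1.7, -0.6, -3.0]
opening: 59.7
gripper_force: 30.0
```

```bash
python3 g.py lane 197 0 170;  python3 - <<'E'
from h import *
print(arm.sense()["joint_positions"])
import cv2
T=arm.capture("top")[:,:,::-1];S=arm.capture("scene")[:,:,::-1]
c=lambda a,x,y:cv2.resize(a[y:y+100,x:x+66],None,fx=6,fy=6,interpolation=cv2.INTER_CUBIC)
cv2.imwrite("pics/a2.png",np.hstack([c(T,274,134),cv2.resize(S[170:280,165:285],(396,363),interpolation=cv2.INTER_CUBIC)[:600] if 0 else c(S,165,185)]))
E
```

```text
d m [-0.4657  0.0667 -0.0604] rotdeg [ 5.07  2.29 -4.51] t 2.9 tcp [463.4 257.7 202. ] op 59.7 F [ 1.7 -0.6 -3. ]
[ 0.37097026 -0.15404373  2.11520675 -0.23265189  0.6880995   0.44129053]
```

>>> {"api": "drive_tool", "payload": {"deltas": [[[-0.03,0.004,-0.012],[0.5,0.2,-0.5],0.5],[[-0.075,0.01,-0.024],[1,0.5,-1],0.5],[[-0.12,0.017,-0.036],[1.5,0.8,-1.5],0.5],[[-0.165,0.024,-0.048],[2,1,-2],0.5],[[-0.21,0.03,-0.06],[2.5,1.2,-2.5],0.5]]}}

```text
time_s: 3.5
tcp_pos: [475.5, 46.9, 267.8]
ee_rot: [2.659, 0.002, 1.693]
contact_force: [0.9, -1.3, -4.7]
opening: 59.7
gripper_force: 30.0
```

```bash
python3 g.py lane 197 0 170
```

```text
d m [-0.2558  0.0248 -0.0084] rotdeg [ 2.64  1.09 -1.93] t 3.5 tcp [475.5  46.9 267.8] op 59.7 F [ 0.9 -1.3 -4.7]
```

View pics/a2.png

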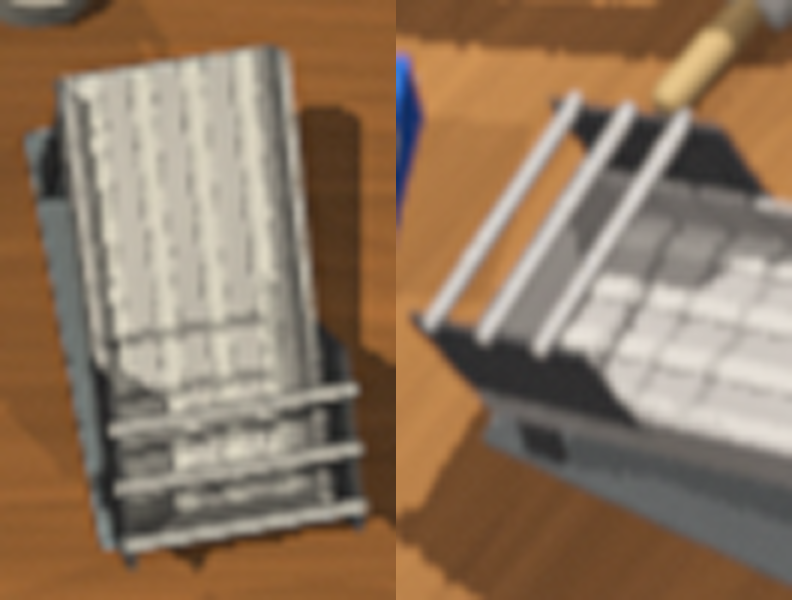

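The a2 picture shows the lane unobstructed. In the left (top) panel the bars run (108,430)–(358,388), (115,489)–(362,449) and (123,546)–(366,508). In the right (scene) panel they run (687,115)–(542,348), (631,105)–(485,335) and (576,97)–(431,325). I'll refit the lane with these.

```bash
cat > m2.py <<'E'
from h import *
q=lambda x0,y0,u,v:np.array([(u+.5)/6-.5+x0,(v+.5)/6-.5+y0])
t=lambda u,v:q(274,134,u,v); s=lambda u,v:q(165,185,u-396,v)
B=[(85,(108,430),(358,388),(687,115),(542,348)),(50,(115,489),(362,449),(631,105),(485,335)),(15,(123,546),(366,508),(576,97),(431,325))]
best=None
for L in np.arange(64,80,1.):
    o=[("top",(270,64,28),t(60,80)),("top",(270,-64,28),t(290,48)),("scene",(270,64,28),np.array([165+380/3.5,120+375/3.5]))]
    for x,a,b,c,d in B: o+=[("top",(x,L,80),t(*a)),("top",(x,-L,80),t(*b)),("scene",(x,L,80),s(*c)),("scene",(x,-L,80),s(*d))]
    a,r=fit(o,25,50,(420,-220)); e=np.abs(r).sum()
    if best is None or e<best[0]: best=(e,L,a,r,fit(o,25,50,(420,-220),True)[0])
print(best[1],best[2].round(3),best[4].round(3),best[3].tolist())
P["lane"]=best[2]; json.dump({k:v.tolist() for k,v in P.items()},open("p.json","w"))
E
python3 m2.py; python3 g.py lane 197 0 150
```

```text
69.0 [ 4.18257e+02 -2.20994e+02  1.56000e-01] [ 4.18823e+02 -2.21520e+02  1.57000e-01  5.36620e+01] [[0.4, 1.1], [-0.7, 0.7], [-1.5, -0.4], [-0.1, -0.5], [-1.6, 0.1], [-0.1, 0.7], [-0.6, 0.4], [-0.1, -0.5], [-1.4, -0.3], [0.0, 0.8], [-0.4, 0.4], [-0.3, -0.3], [-1.2, -0.5], [0.3, 0.6], [-0.4, -0.1]]
d m [-0.255   0.023   0.0111] rotdeg [ 2.64  0.95 -1.66] t 3.5 tcp [475.5  46.9 267.8] op 59.7 F [ 0.9 -1.3 -4.7]
```

>>> {"api": "drive_tool", "payload": {"deltas": [[[-0.045,0.004,0.001],[0.5,0.2,-0.3],0.5],[[-0.092,0.008,0.002],[1,0.4,-0.6],0.5],[[-0.14,0.013,0.005],[1.6,0.6,-1],0.5],[[-0.187,0.018,0.008],[2.1,0.8,-1.3],0.5],[[-0.23,0.021,0.01],[2.6,0.95,-1.7],0.5]]}}

```text
time_s: 4.0
tcp_pos: [526.8, -179.9, 268.2]
ee_rot: [2.706, 0.0, 1.725]
contact_force: [0.6, 0.3, -2.6]
opening: 59.7
gripper_force: 30.0
```

>>> {"api": "drive_tool", "payload": {"deltas": [[[-0.015,0.001,0],[0,0,0],0.5],[[-0.025,0.002,0],[0,0,0],0.5],[[-0.025,0.002,0],[0,0,0],0.5],[[-0.025,0.002,0],[0,0,0],0.5]]}}

```text
time_s: 4.4
tcp_pos: [532.5, -200.2, 269.5]
ee_rot: [2.705, -0.001, 1.727]
contact_force: [1.1, 0.7, -4.3]
opening: 59.6
gripper_force: 30.0
```

```bash
python3 g.py lane 197 0 65; python3 - <<'E'
from h import *
import cv2
T=arm.capture("top")[:,:,::-1];S=arm.capture("scene")[:,:,::-1]
c=lambda a,x,y:cv2.resize(a[y:y+110,x:x+78],None,fx=5,fy=5,interpolation=cv2.INTER_CUBIC)
cv2.imwrite("pics/a3.png",np.hstack([c(T,270,120),c(S,200,160)]))
E
```

```text
d m [-0.0029 -0.001   0.0849] rotdeg [ 0.01 -0.06 -0.  ] t 4.4 tcp [ 532.5 -200.2  269.5] op 59.6 F [ 1.1  0.7 -4.3]
```

View pics/a3.png

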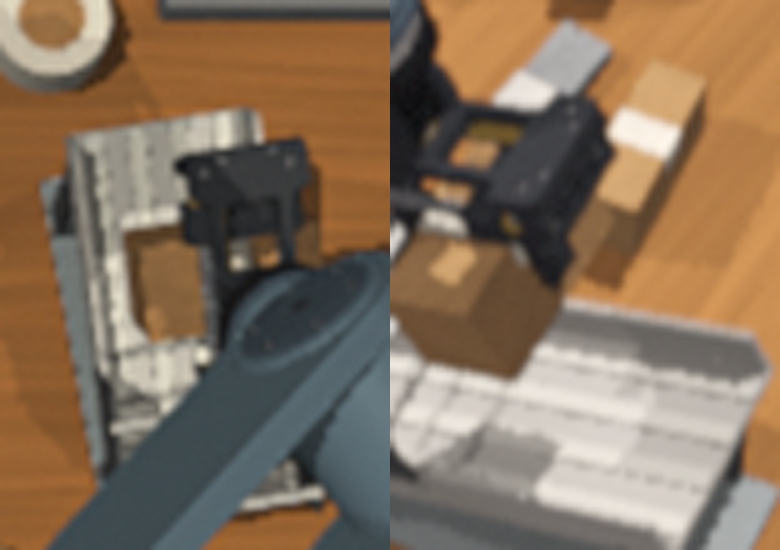

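The carton hangs square over the lane. The scene panel shows its near end's lower corner at (520,377). I'll check its sideways offset in the grip by prediction.

```bash
python3 - <<'E'
from h import *
s=arm.sense(); R=Ro.from_euler('xyz',s["ee_rot"]).as_matrix(); C=np.c_[R[:,1],R[:,0],-R[:,2]]; o=s["tcp_pos"]-C@[0,0,21]
for x,y,z in((30,-55,0),(30,-55,60),(-30,-55,60),(-30,-55,0),(30,55,60),(-30,55,60),(30,55,0)):
    p=o+C@[x,y,z]; a=(proj("top",p)-[270,120])*5+2; b=(proj("scene",p)-[200,160])*5+2+[390,0]; print((x,y,z),a.round(),b.round())
E
```

```text
(30, -55, 0) [288. 203.] [515. 383.]
(30, -55, 60) [316. 221.] [463. 311.]
(-30, -55, 60) [324. 317.] [372. 293.]
(-30, -55, 0) [296. 295.] [425. 364.]
(30, 55, 60) [135. 249.] [568. 142.]
(-30, 55, 60) [146. 345.] [478. 130.]
(30, 55, 0) [116. 230.] [614. 217.]
```

>>> {"api": "drive_tool", "payload": {"deltas": [[[-0.003,-0.001,0.02],[0,0,0],0.5],[[-0.003,-0.001,0.045],[0,0,0],0.5],[[-0.003,-0.001,0.07],[0,0,0],0.5],[[-0.003,-0.001,0.088],[0,0,0],0.5],[[-0.003,-0.001,0.093],[0,0,0],0.5]]}}

```text
time_s: 5.0
tcp_pos: [570.8, -196.3, 183.4]
ee_rot: [2.707, -0.002, 1.728]
contact_force: [-0.5, 0.7, -4.1]
opening: 59.7
gripper_force: 30.0
```

```bash
python3 g.py lane 197 0 22; python3 - <<'E'
from h import *
import cv2
T=arm.capture("top")[:,:,::-1].copy();S=arm.capture("scene")[:,:,::-1].copy()
cv2.imwrite("pics/t4.png",T);cv2.imwrite("pics/s4.png",S)
s=arm.sense(); R=Ro.from_euler('xyz',s["ee_rot"]).as_matrix(); C=np.c_[R[:,1],R[:,0],-R[:,2]]; o=s["tcp_pos"]-C@[0,0,21]
x,y,yw=P["lane"]; L=rot(yw,25)
pt=[];ps=[]
for q in((30,-55,0),(30,-55,60),(-30,-55,60),(-30,-55,0),(30,55,60),(-30,55,60),(30,55,0)): 
    p=o+C@q; pt.append(proj("top",p));ps.append(proj("scene",p))
for q in((270,64,28),(270,60,28),(167,60,28),(167,64,28),(270,-60,28),(120,-60,28),(120,-64,28)):
    p=np.array([x,y,50])+L@q; pt.append(proj("top",p));ps.append(proj("scene",p))
def pan(im,x0,y0,pts):
    k=8; a=cv2.resize(im[y0:y0+72,x0:x0+50],None,fx=k,fy=k,interpolation=cv2.INTER_CUBIC)
    for i,p in enumerate(pts):
        u,v=((p-[x0,y0]+.5)*k-.5).round().astype(int); cv2.circle(a,(int(u),int(v)),2,(0,255,0) if i<7 else (255,0,255),-1)
    return a
cv2.imwrite("pics/a4.png",np.hstack([pan(T,278,138,pt),pan(S,212,195,ps)]))
E
```

```text
d m [-0.0008  0.0007  0.0336] rotdeg [-0.07 -0.16  0.01] t 5.0 tcp [ 570.8 -196.3  183.4] op 59.7 F [-0.5  0.7 -4.1]
```

View pics/a4.png

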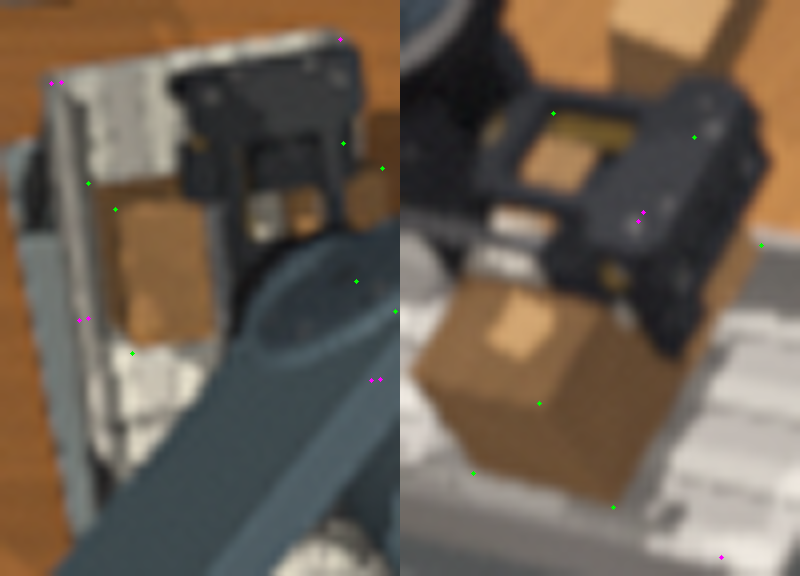

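The prediction (green) matches the carton within 1–2 mm. It sits between the walls with about 4–7 mm clearance each side. I'll lower it, watching the force.

>>> {"api": "drive_tool", "payload": {"deltas": [[[0,0,0.008],[0,0,0],0.5],[[0,0,0.016],[0,0,0],0.5],[[0,0,0.023],[0,0,0],0.5],[[0,0,0.028],[0,0,0],0.5],[[0,0,0.03],[0,0,0],0.5]]}}

```text
time_s: 5.6
tcp_pos: [583.8, -196.5, 157.5]
ee_rot: [2.705, -0.001, 1.726]
contact_force: [0.1, -0.7, -3.3]
opening: 59.5
gripper_force: 30.0
```

>>> {"api": "drive_tool", "payload": {"deltas": [[[0,0,0.001],[0,0,0],0.5],[[0,0,0.001],[0,0,0],0.5]]}}

```text
time_s: 5.8
tcp_pos: [584.3, -196.6, 157.3]
ee_rot: [2.704, 0.0, 1.726]
contact_force: [-0.2, -0.5, -4.3]
opening: 59.7
gripper_force: 30.0
```

>>> {"api": "drive_tool", "payload": {"deltas": [[[0,0,0.001],[0,0,0],0.5],[[0,0,0.0015],[0,0,0],0.5]]}}

```text
time_s: 6.0
tcp_pos: [585.0, -196.6, 156.2]
ee_rot: [2.704, 0.0, 1.726]
contact_force: [-0.3, 0.1, -4.3]
opening: 59.8
gripper_force: 30.0
```

>>> {"api": "drive_tool", "payload": {"deltas": [[[0,0,0.001],[0,0,0],0.5],[[0,0,0.0015],[0,0,0],0.5]]}}

```text
time_s: 6.2
tcp_pos: [585.5, -196.4, 154.6]
ee_rot: [2.704, 0.0, 1.726]
contact_force: [-0.9, -0.1, -4.7]
opening: 59.9
gripper_force: 30.0
```

```bash
python3 g.py lane 197 0 22
```

```text
d m [ 0.0017 -0.0005  0.0014] rotdeg [ 0.06  0.03 -0.04] t 6.2 tcp [ 585.5 -196.4  154.6] op 59.9 F [-0.9 -0.1 -4.7]
```

>>> {"api": "drive_tool", "payload": {"deltas": [[[0.0015,0,0.001],[0,0,0],0.5],[[0.0015,0,0.0015],[0,0,0],0.5]]}}

```text
time_s: 6.4
tcp_pos: [585.8, -194.7, 153.6]
ee_rot: [2.704, 0.0, 1.726]
contact_force: [-7.6, 1.1, 4.5]
opening: 59.5
gripper_force: 30.0
```

>>> {"api": "drive_tool", "payload": {"deltas": [[[0,0,0.001],[0,0,0],0.5],[[0,0,0.001],[0,0,0],0.5]]}}

```text
time_s: 6.6
tcp_pos: [586.2, -194.9, 153.7]
ee_rot: [2.704, 0.001, 1.727]
contact_force: [-10.9, 2.0, 9.2]
opening: 59.7
gripper_force: 30.0
```

>>> {"api": "drive_tool", "payload": {"deltas": [[[0,0,0.001],[0,0,0],0.5],[[0,0,0.001],[0,0,0],0.5]]}}

```text
time_s: 6.8
tcp_pos: [586.6, -195.1, 153.9]
ee_rot: [2.704, 0.001, 1.728]
contact_force: [-18.1, 2.1, 18.4]
opening: 59.8
gripper_force: 30.0
```

>>> {"api": "drive_tool", "payload": {"deltas": [[[0,0,-0.002],[0,0,0],0.5],[[0,0,-0.0023],[0,0,0],0.5]]}}

```text
time_s: 7.0
tcp_pos: [585.9, -195.0, 153.9]
ee_rot: [2.704, 0.001, 1.726]
contact_force: [-0.2, 0.5, -4.0]
opening: 59.8
gripper_force: 30.0
```

>>> {"api": "drive_tool", "payload": {"deltas": [[[0,0,0],[0,0,0],-0.36],[[0,0,0],[0,0,0],-0.4],[[0,0,0],[0,0,0],-0.45],[[0,0,0],[0,0,0],-0.5],[[0,0,0],[0,0,0],-0.55]]}}

```text
time_s: 7.5
tcp_pos: [586.0, -195.0, 153.7]
ee_rot: [2.704, 0.001, 1.726]
contact_force: [-0.7, 0.4, 0.6]
opening: 67.8
gripper_force: 0.2
```

>>> {"api": "drive_tool", "payload": {"deltas": [[[0,0,0],[0,0,0],-0.63],[[0,0,0],[0,0,0],-0.7],[[0,0,0],[0,0,0],-0.77],[[0,0,0],[0,0,0],-0.85],[[0,0,0],[0,0,0],-0.9]]}}

```text
time_s: 8.0
tcp_pos: [585.8, -194.8, 153.6]
ee_rot: [2.704, 0.0, 1.726]
contact_force: [-0.2, -0.1, -0.8]
opening: 83.7
gripper_force: 0.2
```

```bash
python3 g.py lane 197 0 22; python3 - <<'E'
from h import *
import cv2
cv2.imwrite("pics/t5.png",arm.capture("top")[:,:,::-1]);cv2.imwrite("pics/s5.png",arm.capture("scene")[:,:,::-1])
E
```

```text
d m [ 0.0002 -0.0005  0.0002] rotdeg [ 0.05  0.03 -0.03] t 8.0 tcp [ 585.8 -194.8  153.6] op 83.7 F [-0.2 -0.1 -0.8]
```

>>> {"api": "drive_tool", "payload": {"deltas": [[[0,0,-0.006],[0,0,0],-0.9],[[0,0,-0.015],[0,0,0],-0.9],[[0,0,-0.025],[0,0,0],-0.9],[[0,0,-0.037],[0,0,0],-0.9],[[0,0,-0.05],[0,0,0],-0.9]]}}

```text
time_s: 8.6
tcp_pos: [564.7, -198.4, 200.4]
ee_rot: [2.703, 0.001, 1.726]
contact_force: [1.1, -0.0, -0.3]
opening: 83.5
gripper_force: 0.0
```

>>> {"api": "drive_tool", "payload": {"deltas": [[[0,0,-0.02],[0,0,0],-0.9],[[0,0,-0.05],[0,0,0],-0.9],[[0,0,-0.08],[0,0,0],-0.9],[[0,0,-0.11],[0,0,0],-0.9],[[0,0,-0.13],[0,0,0],-0.9]]}}

```text
time_s: 9.1
tcp_pos: [510.2, -207.3, 320.6]
ee_rot: [2.701, 0.004, 1.726]
contact_force: [0.3, 0.0, 0.4]
opening: 84.2
gripper_force: 0.0
```

```bash
python3 g.py slim 0 0 150
```

```text
d m [ 0.2305 -0.0829  0.1485] rotdeg [25.21  0.75 -2.25] t 9.1 tcp [ 510.2 -207.3  320.6] op 84.2 F [0.3 0.  0.4]
```

>>> {"api": "drive_tool", "payload": {"deltas": [[[0.04,-0.012,0],[5,0,-0.4],-0.5],[[0.083,-0.026,0.005],[10,0,-0.8],-0.5],[[0.126,-0.04,0.012],[15,0.3,-1.3],-0.5],[[0.17,-0.055,0.025],[20,0.5,-1.8],-0.5],[[0.21,-0.07,0.04],[25.2,0.7,-2.2],-0.5]]}}

```text
time_s: 9.6
tcp_pos: [431.9, -5.3, 252.7]
ee_rot: [-3.14, -0.0, 1.765]
contact_force: [0.8, 0.7, 0.5]
opening: 66.2
gripper_force: 0.0
```

```bash
python3 g.py slim 0 0 100; python3 - <<'E'
from h import *
import cv2
cv2.imwrite("pics/t6.png",arm.capture("top")[:,:,::-1]);S=arm.capture("scene")[:,:,::-1];cv2.imwrite("pics/s6.png",S)
c=lambda a,x,y,w,h,k:cv2.resize(a[y:y+h,x:x+w],None,fx=k,fy=k,interpolation=cv2.INTER_CUBIC)
cv2.imwrite("pics/a6.png",c(S,165,160,130,120,5))
# kraft pixels in lane's lower part (scene)
x,y,yw=P["lane"]; L=rot(yw,25)
for q in((0,-55,60),(60,-55,60),(0,55,60),(60,55,60)): print(q,proj("scene",np.array([x,y,50])+L@q).round(1))
E
```

```text
d m [0.0167 0.0353 0.1527] rotdeg [-0.06 -0.02 -0.07] t 9.6 tcp [431.9  -5.3 252.7] op 66.2 F [0.8 0.7 0.5]
(0, -55, 60) [172.3 237.9]
(60, -55, 60) [187.6 241.6]
(0, 55, 60) [191.8 208.5]
(60, 55, 60) [207.  211.3]
```

View pics/a6.png

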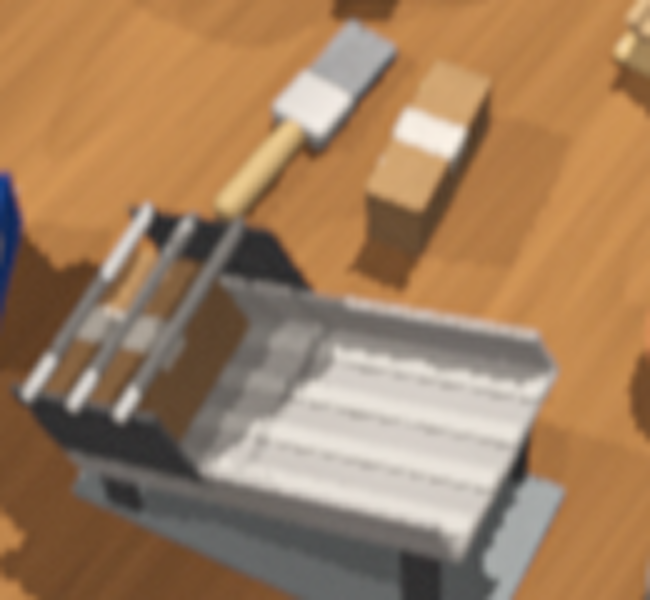

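The deep carton has slid to the stop and lies square under the bars, around (150,335) in the crop. The slim carton (430,155) is undisturbed. That was my tenth picture, so from here I check by numbers.

>>> {"api": "drive_tool", "payload": {"deltas": [[[0.006,0.012,0.035],[0,0,0],-0.5],[[0.012,0.025,0.075],[0,0,0],-0.5],[[0.0167,0.0353,0.115],[0,0,0],-0.5],[[0.0167,0.0353,0.145],[0,0,0],-0.5],[[0.0167,0.0353,0.1527],[0,0,0],-0.5]]}}

```text
time_s: 10.2
tcp_pos: [461.5, 16.9, 96.0]
ee_rot: [-3.136, -0.005, 1.765]
contact_force: [-1.0, -0.4, 0.6]
opening: 65.9
gripper_force: 0.0
```

```bash
python3 g.py slim 0 0 18
```

```text
d m [0.0003 0.0023 0.078 ] rotdeg [-0.33 -0.29 -0.09] t 10.2 tcp [461.5  16.9  96. ] op 65.9 F [-1.  -0.4  0.6]
```

>>> {"api": "drive_tool", "payload": {"deltas": [[[0,0.001,0.015],[-0.2,-0.2,0],-0.5],[[0,0.001,0.035],[-0.2,-0.2,0],-0.5],[[0,0.001,0.055],[-0.2,-0.2,0],-0.5],[[0,0.001,0.07],[-0.2,-0.2,0],-0.5],[[0,0.001,0.077],[-0.2,-0.2,0],-0.5]]}}

```text
time_s: 10.7
tcp_pos: [464.7, 16.8, 21.7]
ee_rot: [3.139, 0.001, 1.765]
contact_force: [-0.2, 0.5, -0.2]
opening: 65.9
gripper_force: 0.0
```

>>> {"api": "drive_tool", "payload": {"deltas": [[[0,0,0],[0,0,0],-0.3],[[0,0,0],[0,0,0],0.0],[[0,0,0],[0,0,0],0.2],[[0,0,0],[0,0,0],0.5],[[0,0,0],[0,0,0],0.5]], "grip_force": 25}}

```text
time_s: 11.2
tcp_pos: [464.1, 17.5, 21.9]
ee_rot: [3.14, 0.001, 1.766]
contact_force: [-2.9, -2.3, 6.8]
opening: 39.8
gripper_force: 25.0
```

```bash
python3 g.py slim 0 0 18
```

```text
d m [ 0.0006 -0.0008  0.0039] rotdeg [ 0.08  0.04 -0.01] t 11.2 tcp [464.1  17.5  21.9] op 39.8 F [-2.9 -2.3  6.8]
```

>>> {"api": "drive_tool", "payload": {"deltas": [[[0,0,-0.008],[0,0,0],0.5],[[0,0,-0.04],[0,0,0],0.5],[[0,0,-0.085],[0,0,0],0.5],[[0,0,-0.13],[0,0,0],0.5],[[0,0,-0.175],[0,0,0],0.5]]}}

```text
time_s: 11.7
tcp_pos: [462.8, 18.1, 197.8]
ee_rot: [3.141, -0.0, 1.766]
contact_force: [0.8, 0.5, -2.7]
opening: 39.8
gripper_force: 25.0
```

>>> {"api": "drive_tool", "payload": {"deltas": [[[0,0,-0.04],[0,0,0],0.5],[[0,0,-0.08],[0,0,0],0.5],[[0,0,-0.08],[0,0,0],0.5]]}}

```text
time_s: 12.0
tcp_pos: [466.3, 17.4, 282.4]
ee_rot: [3.13, 0.004, 1.766]
contact_force: [0.7, 0.5, -2.8]
opening: 40.0
gripper_force: 25.0
```

```bash
python3 g.py lane 197 0 150
```

```text
d m [-0.229   0.0215  0.0144] rotdeg [-24.34  -0.26   2.28] t 12.0 tcp [466.3  17.4 282.4] op 40.0 F [ 0.7  0.5 -2.8]
```

>>> {"api": "drive_tool", "payload": {"deltas": [[[-0.035,0.004,0],[-5,0,0.4],0.5],[[-0.08,0.008,0],[-10,0,0.9],0.5],[[-0.125,0.012,0.004],[-15,-0.1,1.4],0.5],[[-0.17,0.016,0.008],[-20,-0.2,1.8],0.5],[[-0.215,0.021,0.012],[-24.3,-0.3,2.3],0.5]]}}

```text
time_s: 12.5
tcp_pos: [525.0, -190.3, 262.7]
ee_rot: [2.714, -0.004, 1.725]
contact_force: [1.8, 0.9, -3.5]
opening: 39.7
gripper_force: 25.0
```

>>> {"api": "drive_tool", "payload": {"deltas": [[[-0.01,0,0],[0,0,0],0.5],[[-0.014,0,0],[0,0,0],0.5],[[-0.014,0,0],[0,0,0],0.5]]}}

```text
time_s: 12.8
tcp_pos: [527.6, -202.2, 263.1]
ee_rot: [2.718, -0.005, 1.726]
contact_force: [0.1, 0.9, -2.7]
opening: 39.7
gripper_force: 25.0
```

```bash
python3 g.py lane 197 0 57
```

```text
d m [-0.0019  0.0076  0.0892] rotdeg [-0.75 -0.24 -0.16] t 12.8 tcp [ 527.6 -202.2  263.1] op 39.7 F [ 0.1  0.9 -2.7]
```

>>> {"api": "drive_tool", "payload": {"deltas": [[[-0.002,0.0076,0.015],[-0.7,-0.2,-0.2],0.5],[[-0.002,0.0076,0.04],[-0.7,-0.2,-0.2],0.5],[[-0.002,0.0076,0.065],[-0.7,-0.2,-0.2],0.5],[[-0.002,0.0076,0.084],[-0.7,-0.2,-0.2],0.5],[[-0.002,0.0076,0.089],[-0.7,-0.2,-0.2],0.5]]}}

```text
time_s: 13.3
tcp_pos: [570.9, -194.5, 183.6]
ee_rot: [2.707, -0.002, 1.731]
contact_force: [-1.0, 0.6, -3.5]
opening: 39.9
gripper_force: 25.0
```

```bash
python3 g.py lane 197 0 27; python3 - <<'E'
from h import *
import cv2
S=arm.capture("scene"); s=arm.sense(); R=Ro.from_euler('xyz',s["ee_rot"]).as_matrix(); C=np.c_[R[:,1],R[:,0],-R[:,2]]; o=s["tcp_pos"]-C@[0,0,22]
h=cv2.cvtColor(S,cv2.COLOR_RGB2HSV)
# hue/sat profile across the predicted -y end edge of the high face, along carton y at low heights
for z in(6,15,25):
    print([int(h[int(round(p[1])),int(round(p[0])),1]) for p in (proj("scene",o+C@[20,y,z]) for y in range(-75,-35,3))])
E
```

```text
d m [-0.0026  0.0002  0.0286] rotdeg [-0.13 -0.22  0.19] t 13.3 tcp [ 570.9 -194.5  183.6] op 39.9 F [-1.   0.6 -3.5]
[22, 20, 21, 19, 19, 22, 38, 80, 119, 131, 112, 126, 123, 125]
[21, 20, 19, 18, 21, 49, 103, 128, 128, 129, 129, 125, 128, 130]
[18, 20, 20, 29, 83, 123, 131, 130, 125, 129, 124, 130, 130, 127]
```

>>> {"api": "drive_tool", "payload": {"deltas": [[[-0.001,0,0.008],[0,-0.2,0.2],0.5],[[-0.002,0,0.015],[0,-0.2,0.2],0.5],[[-0.002,0,0.022],[0,-0.2,0.2],0.5],[[-0.002,0,0.027],[0,-0.2,0.2],0.5],[[-0.002,0,0.0285],[0,-0.2,0.2],0.5]]}}

```text
time_s: 13.85
tcp_pos: [583.5, -198.0, 159.5]
ee_rot: [2.705, 0.002, 1.723]
contact_force: [-0.1, -0.7, -3.4]
opening: 39.5
gripper_force: 25.0
```

>>> {"api": "drive_tool", "payload": {"deltas": [[[0,0,0.001],[0,0,0],0.5],[[0,0,0.001],[0,0,0],0.5]]}}

```text
time_s: 14.05
tcp_pos: [584.0, -198.1, 159.3]
ee_rot: [2.704, 0.003, 1.723]
contact_force: [-0.1, 0.6, -3.2]
opening: 39.8
gripper_force: 25.0
```

```bash
python3 g.py lane 197 0 24
```

```text
d m [ 0.0032 -0.0008  0.0043] rotdeg [ 0.05  0.26 -0.14] t 14.05 tcp [ 584.  -198.1  159.3] op 39.8 F [-0.1  0.6 -3.2]
```

>>> {"api": "drive_tool", "payload": {"deltas": [[[0.002,0,0.001],[0,0.2,-0.1],0.5],[[0.003,0,0.0025],[0,0.2,-0.1],0.5],[[0.003,0,0.0025],[0,0.2,-0.1],0.5]]}}

```text
time_s: 14.35
tcp_pos: [584.5, -194.7, 156.9]
ee_rot: [2.704, 0.0, 1.726]
contact_force: [-0.6, 1.0, -3.8]
opening: 39.9
gripper_force: 25.0
```

>>> {"api": "drive_tool", "payload": {"deltas": [[[0,0,0.001],[0,0,0],0.5],[[0,0,0.001],[0,0,0],0.5]]}}

```text
time_s: 14.55
tcp_pos: [585.0, -194.8, 156.0]
ee_rot: [2.704, 0.001, 1.726]
contact_force: [0.4, 0.8, -3.7]
opening: 39.9
gripper_force: 25.0
```

>>> {"api": "drive_tool", "payload": {"deltas": [[[0,0,0.001],[0,0,0],0.5],[[0,0,0.001],[0,0,0],0.5]]}}

```text
time_s: 14.75
tcp_pos: [585.4, -194.8, 155.1]
ee_rot: [2.704, 0.001, 1.726]
contact_force: [-0.3, 0.0, -3.1]
opening: 39.5
gripper_force: 25.0
```

>>> {"api": "drive_tool", "payload": {"deltas": [[[0,0,0.001],[0,0,0],0.5],[[0,0,0.001],[0,0,0],0.5]]}}

```text
time_s: 14.95
tcp_pos: [585.8, -194.7, 154.1]
ee_rot: [2.704, 0.0, 1.726]
contact_force: [0.7, -0.1, -3.9]
opening: 39.7
gripper_force: 25.0
```

```bash
python3 g.py lane 197 0 23
```

```text
d m [ 0.     -0.0007 -0.0003] rotdeg [ 0.04  0.05 -0.03] t 14.95 tcp [ 585.8 -194.7  154.1] op 39.7 F [ 0.7 -0.1 -3.9]
```

>>> {"api": "drive_tool", "payload": {"deltas": [[[0,0,0.001],[0,0,0],0.5],[[0,0,0.001],[0,0,0],0.5]]}}

```text
time_s: 15.15
tcp_pos: [586.3, -194.8, 154.0]
ee_rot: [2.704, 0.001, 1.726]
contact_force: [-4.9, 0.3, 2.1]
opening: 39.8
gripper_force: 25.0
```

>>> {"api": "drive_tool", "payload": {"deltas": [[[0,0,0],[0,0,0],0.08],[[0,0,0],[0,0,0],0.03],[[0,0,0],[0,0,0],-0.03],[[0,0,0],[0,0,0],-0.1],[[0,0,0],[0,0,0],-0.17]]}}

```text
time_s: 15.65
tcp_pos: [586.4, -194.7, 153.5]
ee_rot: [2.704, 0.001, 1.726]
contact_force: [0.2, -0.4, -0.2]
opening: 51.3
gripper_force: 0.2
```

>>> {"api": "drive_tool", "payload": {"deltas": [[[0,0,0],[0,0,0],-0.24],[[0,0,0],[0,0,0],-0.31],[[0,0,0],[0,0,0],-0.38],[[0,0,0],[0,0,0],-0.45],[[0,0,0],[0,0,0],-0.5]]}}

```text
time_s: 16.15
tcp_pos: [586.2, -194.6, 153.3]
ee_rot: [2.704, 0.001, 1.726]
contact_force: [-1.0, 0.5, 0.3]
opening: 66.1
gripper_force: 0.2
```

>>> {"api": "drive_tool", "payload": {"deltas": [[[0,0,-0.006],[0,0,0],-0.5],[[0,0,-0.015],[0,0,0],-0.5],[[0,0,-0.025],[0,0,0],-0.5],[[0,0,-0.037],[0,0,0],-0.5],[[0,0,-0.05],[0,0,0],-0.5]]}}

```text
time_s: 16.65
tcp_pos: [565.1, -198.1, 200.2]
ee_rot: [2.704, 0.001, 1.726]
contact_force: [0.6, 0.5, 0.2]
opening: 66.2
gripper_force: 0.0
```

>>> {"api": "drive_tool", "payload": {"deltas": [[[0,0,-0.02],[0,0,0],-0.5],[[0,0,-0.05],[0,0,0],-0.5],[[0,0,-0.08],[0,0,0],-0.5],[[0,0,-0.11],[0,0,0],-0.5],[[0,0,-0.13],[0,0,0],-0.5]]}}

```text
time_s: 17.15
tcp_pos: [510.6, -207.0, 320.3]
ee_rot: [2.702, 0.004, 1.725]
contact_force: [-0.5, -0.3, 0.3]
opening: 66.0
gripper_force: 0.0
```

>>> {"api": "drive_tool", "payload": {"deltas": [[[0.04,0,0],[0,0,0],-0.5],[[0.085,0,0],[0,0,0],-0.5],[[0.13,0,0],[0,0,0],-0.5],[[0.175,0,0],[0,0,0],-0.5],[[0.21,0,0],[0,0,0],-0.5]]}}

```text
time_s: 17.65
tcp_pos: [477.7, 2.9, 317.9]
ee_rot: [2.702, 0.002, 1.726]
contact_force: [0.8, 0.1, -0.4]
opening: 65.9
gripper_force: 0.0
```

```bash
python3 - <<'E'
from h import *
import cv2
S=arm.capture("scene");T=arm.capture("top");print(arm.sense()["time_s"])
x,y,yw=P["lane"]; L=rot(yw,25); W=lambda q:np.array([x,y,50])+L@np.array(q,float)
for n,I in(("scene",S),("top",T)):
    h=cv2.cvtColor(I,cv2.COLOR_RGB2HSV)
    for yy in(-45,-30,25,45):
        r=[]
        for X in range(20,150,5):
            p=proj(n,W((X,yy,60))); c=h[int(round(p[1])),int(round(p[0]))]; r.append((int(c[1]),int(c[2])))
        print(n,yy," ".join(f"{X}:{a}/{b}" for X,(a,b) in zip(range(20,150,5),r)))
E
```

```text
17.75
scene -45 20:113/120 25:29/183 30:13/203 35:32/169 40:119/137 45:124/191 50:122/195 55:121/181 60:55/186 65:16/211 70:24/182 75:107/140 80:126/180 85:120/197 90:121/187 95:121/189 100:122/186 105:130/161 110:127/137 115:128/141 120:128/140 125:127/141 130:128/141 135:127/147 140:129/142 145:129/138
scene -30 20:74/124 25:23/174 30:11/213 35:48/143 40:113/129 45:129/158 50:123/189 55:113/178 60:65/185 65:16/213 70:40/159 75:97/134 80:123/180 85:118/192 90:122/182 95:122/184 100:125/175 105:129/148 110:131/140 115:130/139 120:125/139 125:127/139 130:127/143 135:128/145 140:129/142 145:130/141
scene 25 20:88/107 25:24/127 30:21/119 35:50/113 40:128/129 45:129/128 50:132/124 55:63/125 60:23/178 65:13/208 70:22/173 75:124/132 80:132/147 85:124/185 90:121/183 95:120/193 100:122/193 105:127/139 110:129/140 115:128/140 120:127/141 125:129/138 130:131/105 135:128/96 140:126/97 145:76/97
scene 45 20:102/108 25:47/115 30:47/114 35:94/117 40:122/123 45:126/125 50:129/117 55:81/110 60:35/130 65:25/124 70:57/117 75:127/131 80:128/133 85:133/123 90:129/109 95:124/181 100:127/163 105:127/143 1
[... 518 characters left out ...]
2 85:102/153 90:141/134 95:140/149 100:139/103 105:135/91 110:139/92 115:79/113 120:38/154 125:30/171 130:30/180 135:30/202 140:31/199 145:31/189
top 25 20:131/66 25:128/72 30:141/94 35:129/93 40:17/103 45:64/87 50:129/87 55:133/69 60:133/86 65:135/100 70:111/92 75:34/106 80:75/160 85:140/153 90:146/138 95:142/156 100:140/138 105:136/90 110:144/90 115:110/97 120:27/172 125:28/171 130:29/169 135:30/181 140:28/216 145:28/215
top 45 20:128/68 25:133/94 30:139/92 35:129/87 40:20/102 45:48/85 50:126/83 55:133/69 60:136/86 65:136/101 70:117/94 75:44/104 80:76/87 85:135/83 90:135/70 95:139/154 100:140/140 105:139/90 110:141/92 115:128/72 120:22/82 125:23/77 130:29/79 135:27/96 140:26/117 145:28/127
```

```bash
python3 - <<'E'
from h import *
import cv2
x,y,yw=P["lane"]; L=rot(yw,25)
def edge(I,yy,lo,hi):  # brightness drop from carton top to its upstream face
    v=cv2.GaussianBlur(I.max(2).astype(np.float32),(0,0),.5); X=np.arange(lo,hi,.5)
    p=np.array([proj("scene",np.array([x,y,50])+L@[a,yy,60.]) for a in X],np.float32)
    s=cv2.remap(v,p[None,:,0],p[None,:,1],cv2.INTER_LINEAR)[0]; return X[np.gradient(s).argmin()]
A=cv2.imread("pics/s6.png"); B=arm.capture("scene")
for yy in(-48,-40,-35,-30,-20): print(yy,edge(A,yy,45,75),edge(B,yy,92,115))
E
```

```text
-48 69.5 102.5
-40 69.0 102.5
-35 69.0 103.0
-30 69.5 103.0
-20 52.0 102.5
```

```bash
python3 - <<'E'
from h import *
import cv2
x,y,yw=P["lane"]; L=rot(yw,25)
def edge(I,yy,lo,hi):  # saturation drop: upstream face foot -> bed
    v=cv2.cvtColor(I,cv2.COLOR_BGR2HSV)[:,:,1].astype(np.float32); X=np.arange(lo,hi,.5)
    p=np.array([proj("scene",np.array([x,y,50])+L@[a,yy,0.]) for a in X],np.float32)
    s=cv2.remap(v,p[None,:,0],p[None,:,1],cv2.INTER_LINEAR)[0]; return X[np.where(s>70)[0][-1]] if (s>70).any() else None
A=cv2.imread("pics/s6.png"); B=arm.capture("scene")[:,:,::-1].copy()
for yy in(-40,-20,0,20,40): print(yy,edge(A,yy,40,90),edge(B,yy,80,130))
E
```

```text
-40 None 97.5
-20 58.0 98.0
0 58.0 97.5
20 57.5 96.5
40 58.0 98.0
```

The slim carton's upstream foot lies 39.5 mm (±0.5) above where the deep carton's was. It is 40 mm deep, so the two are touching and both are square. The arm is clear, so I'm handing in.

```bash
python3 -c "
from station import arm
print(arm.hand_in())"
```

```text
the job is handed in; nothing more can be done
None
```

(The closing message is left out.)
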